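# Clear the sample chamber and load the reference disc

### The job

Someone has left a cuvette box standing in the open chamber of the reflectance meter: lift it out and stand it upright in the steel tray. Then lay the larger of the two white ceramic discs flat and centred on the round stage in the chamber, and slide the cover fully shut over it. Set things down rather than dropping them, and leave everything else on the bench where it is.

Things in the scene. Friction and masses are not known exactly. Their poses are not given: they have to be found in the camera images.
- meter: Reflectance meter, fixed: white housing 250 mm (x) by 360 mm (y), flat top 100 mm above the bench. Origin on the bench below the stage's centre, z up; the housing reaches 95 mm to +y and 265 mm to -y of it, 125 mm to either side in x. Around the stage is a black open-topped square chamber, 150 x 150 mm inside, floor 55 mm above the bench
- stage_top (a point): Centre of the top face of the round aluminium stage (56 mm across, 10 mm high) in the middle of the meter's chamber; 65 mm above the bench. Axes as the meter's
- cover (a joint): Sliding cover of the chamber, in m: 0 = fully shut (cover centred over the stage), growing as it slides open towards the meter's -y, at most 0.172. A grey plate 204 mm (x) by 160 mm (y), 6 mm thick, underside 102, top 108 mm above the bench. Slides at about 2 N and stays where it is left. A disc on the stage clears it; the cuvette box does not
- cover_tab (a point): Centre of the top of the black upright tab in the middle of the cover, 138 mm above the bench. The tab is 50 mm long in the meter's x, 12 mm thick in y and stands 30 mm above the cover; pushing it towards the meter's +y shuts the cover. Axes as the meter's
- cuvette_box: Closed plastic box, grey with a white lid (lid and box are one piece), 76 mm (x) by 42 mm (y) by 80 mm high, 0.14 kg. Origin at the centre of its underside, z up. It starts on the stage, its top 145 mm above the bench, turned any way
- tray: Shallow open steel tray on the bench, fixed, 130 mm (x) by 170 mm (y) outside, walls and floor 5 mm thick, 20 mm high. Origin at the centre of its underside
- disc: The larger white ceramic disc, 52 mm in diameter, 12 mm thick, 0.06 kg, lying flat on the bench. Origin at the centre of its underside, z up
- small_disc: The smaller white ceramic disc, 34 mm in diameter, 12 mm thick, lying flat on the bench: not wanted, leave it. Origin at the centre of its underside
- bottle: Amber bottle, 64 mm wide, 130 mm high; bystander. Origin under its centre
- jar: Small glass jar, 50 mm wide, 60 mm high; bystander. Origin under its centre
- flask: Stoppered conical flask, 84 mm wide, 150 mm high; bystander. Origin under its centre
- beaker: Clear beaker, 68 mm wide, 80 mm high; bystander. Origin under its centre
- screwdriver: Screwdriver lying on the bench; bystander. Origin under its middle, x along it
Things that resemble listed ones, but are neither listed nor needed, are in the scene too. Leave any green or purple look-alike of the disc alone.

How it is judged:
On the way, in this order (a step that is already met when the one before it is completed fails the run):
1. the cuvette box stands upright in the tray, released (x of cuvette_box in the frame of tray between -0.05 and 0.05 m and y of cuvette_box in the frame of tray between -0.07 and 0.07 m and z of cuvette_box in the frame of tray below 0.01 m and angle between cuvette_box's own z axis and vertical below 0.1 rad and linear speed of cuvette_box below 0.02 m/s and contact force between cuvette_box and the fingers below 0.1 N), for 0.2 s.
2. the larger disc lies flat and centred on the stage, released (horizontal distance between disc and stage_top below 0.006 m and z of disc in the frame of stage_top between -0.003 and 0.003 m and angle between disc's own z axis and vertical below 0.06 rad and linear speed of disc below 0.02 m/s and contact force between disc and the fingers below 0.1 N), for 0.2 s.
At the end, for the whole second after the job is handed in: The cuvette box stands upright on the floor of the tray; the larger disc lies flat on the stage, its centre within 6 mm of the stage's; the cover is fully shut (within 4 mm); all released and at rest (all of step 1 and all of step 2 and value of joint cover below 0.004 m); the robot touches nothing.
It fails at once if the cuvette box or the larger disc is dropped (falls out of the fingers' hold at more than 0.6 m/s, about 2 cm of fall) ((contact force between cuvette_box and the fingers below 0.05 N and linear speed of cuvette_box above 0.6 m/s) or (contact force between disc and the fingers below 0.05 N and linear speed of disc above 0.6 m/s)).
It fails at once if the small disc, bottle, jar, flask, beaker or screwdriver is moved by more than 3 cm (distance of any of small_disc, bottle, jar, flask, beaker, screwdriver from where it was at the start of the episode above 0.03 m).
It also fails if it takes over 66 s, if anything falls off the work surface, if the arm or the gripper's body presses on something with over 40 N, if the wrist force passes 120 N, or if a joint passes its speed limit or range.

### The arm

A 7-joint arm with a two-finger parallel gripper is mounted at the origin on the work surface. World frame = base frame: x ahead of the robot, y to its left, z up, the work surface at z = 0. Lengths are in m, angles in rad, forces in N, time in s.
With the tool pointing down it reaches from about 0.35 to 0.9 m from the base axis. Payload 19.9 kg.
Tool frame: the origin (TCP) lies midway between the tips of the shut fingers; the grasp point (between the pads) lies robot.grip_depth behind it (robot.grip_depth is the distance from the TCP to the grasp point, in m); z points along the fingers, y is the line along which they close (so a half turn about z gives the same grasp; the last joint's range is limited). The gripper opens to 85 mm and grips with 20 to 120 N. Pads are 22 mm wide; open, the fingers measure 114 mm over their backs; the gripper's body (76 mm by 85 mm) begins 54 mm behind the grasp point. The pads swing forward as they close: fully open they stand 13 mm farther back than shut.
Start: joints at [1.234, 0.417, -0.01, 1.614, 0.005, 1.111, -0.053], TCP at [0.182, -0.598, 0.231] pointing down, gripper open.
Joint ranges: [-2.81, 2.81], [-0.39, 2.02], [-1.27, 1.25], [0.06, 2.57], [-1.19, 4.33], [0.19, 2], [-2.82, 2.82]. Speed limits (rad/s): [1.89, 1.89, 2.39, 2.39, 3.01, 3.01, 3.01].

### API

Orientations are given as a unit quaternion [w, x, y, z].
In Python, from station import sensors, imaging, robot gives the robot as it stands.
- The arm moves only by the tool step_arm, never from a script. Its argument "series" is a list of rows, each a list of 3 entries, a list of its own where there are three numbers: the opening, from 0 (shut) to 1 (fully open), then the shift along the tool's x, y, z in m, then the turn about the tool's z in rad. A call has 1 to 10 rows; each row shifts and turns the commanded pose from where the row before left it, along the tool's axes as they then stand; what a row does not reach is not made up. A row lasts 1/8 s, in which the tool goes at most 62.5 mm and 10.7 degrees, less where a joint would pass 70% of its speed; a pose out of reach is approached as far as the arm can. A call with a gripper value outside its range is refused whole. The fingers move at their own pace and stop on an object; the grip force is fixed at half the most. Time passes only in rows, so rows that do not move let the fingers close. It gives the time, the measured TCP pose, the force, the opening and the grip force at its end, in the units of the state.
- sensors.get_obs(): the state, without advancing time (a new reading comes with each control period).
- imaging.read_camera(name): name is "side" or "top"; returns a dict with "pixels" (480x640x3 uint8, red, green, blue), "fx", "fy", "cx", "cy" (pixels), "xyz" and "orientation" of the camera in the world. Camera axes: x right, y down, z forward; pixel columns grow to the right and rows downward; lengths in m; the calibration is good to about 2 mm. A picture is of the moment at which its call begins. There is no depth.
- robot.hand_in(): hands the job in; it is judged then, once.
The state is a dict: "t": time; "q": joint angles; "joint_velocities": joint speeds; "tau": joint torques, N m; "tcp_pos": TCP position; "orientation": TCP orientation; "contact_force": force on the tool from outside, world axes, zero at the start; "torque": the same for the moment, N m; "width": opening from 0.0 (shut) to 1.0 (fully open); "grasp_force": force on a finger pad.
Only numpy, scipy, OpenCV 4.12 (cv2) and the standard library are available. Lean on these libraries where they do the work, as an engineer would, in place of code of your own. Each camera call takes 0.05 s, during which the arm holds its last target. There are 200 camera calls.

## Working session

There is one attempt and no reset: what is moved stays moved. The work goes in short steps, Python scripts to look and compute and a tool call to move; the robot and the scene stay as the last step left them, time stands still between calls to the robot, and variables do not carry over. Pictures are saved under pics/ and viewed, at most 12 in all, crops included, and the job is handed in when it is done.

Besides the shell and the picture viewer there is one more tool, called after "Request:" by a JSON object that holds its "fn" and its "kwargs", one argument or row to a line. step_arm: Moves the arm, as the interface text tells. Its arguments: {"type":"object","properties":{"series":{"type":"array","items":{"type":"array"}}},"required":["series"]}

```bash
mkdir -p pics
cat > h.py <<'E'
import numpy as np, cv2, pickle
from scipy.spatial.transform import Rotation as R
from station import sensors, imaging, robot
def rot(q): return R.from_quat([q[1],q[2],q[3],q[0]]).as_matrix()
def snap(n,f=None):
    c=imaging.read_camera(n)
    if f: cv2.imwrite('pics/'+f,c['pixels'][:,:,::-1]); pickle.dump(c,open(f'pics/{f}.pkl','wb'))
    return c
def load(f): return pickle.load(open(f'pics/{f}.pkl','rb'))
def ray(c,u,v,z):
    d=rot(c['orientation'])@np.array([(u-c['cx'])/c['fx'],(v-c['cy'])/c['fy'],1]); o=np.array(c['xyz'])
    return (o+d*(z-o[2])/d[2])[:2]
def proj(c,p):
    q=rot(c['orientation']).T@(np.array(p)-c['xyz']); return q[0]/q[2]*c['fx']+c['cx'],q[1]/q[2]*c['fy']+c['cy']
E
python3 - <<'E'
from h import *
for n in('top','side'):
    c=snap(n,n+'0.png'); print(n,c['xyz'],rot(c['orientation']).round(3).tolist(),c['fx'])
print(sensors.get_obs(), robot.grip_depth)
E
```

```text
top [ 0.47284357 -0.01915072  1.4758282 ] [[0.023, -0.996, 0.082], [-1.0, -0.022, 0.019], [-0.017, -0.082, -0.996]] 558.2476269903688
side [0.38932013 0.85734964 0.94328436] [[-0.972, -0.172, 0.16], [-0.234, 0.647, -0.726], [0.021, -0.743, -0.669]] 508.52385999432875
{'t': 0.1, 'q': array([ 1.2334786 ,  0.41786347, -0.01030909,  1.61407829,  0.00471507,
        1.1107295 , -0.053034  ]), 'joint_velocities': array([ 0.00075389, -0.00039591,  0.00117421, -0.00170828, -0.00043193,
       -0.00020505, -0.00050334]), 'tau': array([ 2.11255872e-03, -8.65811634e+01,  6.80305604e-01, -4.35642529e+01,
        1.92365481e-02,  4.89005688e-03,  1.23625146e-04]), 'tcp_pos': array([ 0.18210466, -0.59756664,  0.23076953]), 'orientation': array([-5.12765370e-04,  9.89082298e-01,  1.47363260e-01, -1.24415060e-04]), 'contact_force': array([0.73564406, 0.10328991, 1.33679791]), 'torque': array([-0.00724725,  0.03995779,  0.01350511]), 'grasp_force': 0.0, 'width': 1.001090455481821} 0.0187
```

View pics/top0.png

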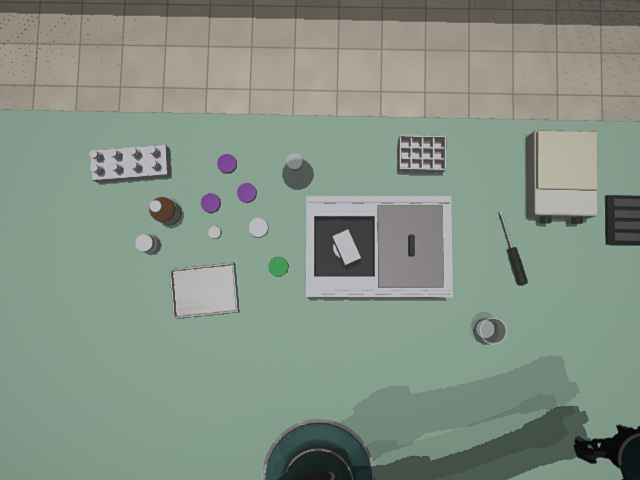

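View pics/side0.png

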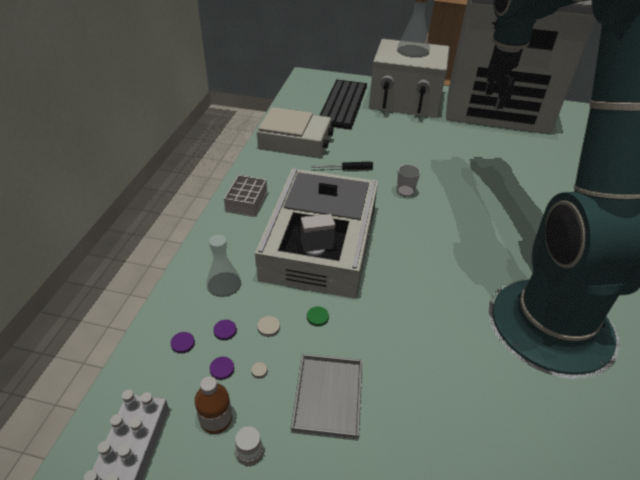

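The top view shows the meter, with its chamber at (345,247), the box lid at (346,247) and the cover tab at (411,245). The tray is at (205,291). Candidates for the disc are white (258,228), white small (214,232, not wanted), green (278,267), purple (227,163), (210,203) and (247,192), and the jar lid (145,243). I choose the larger white one at (258,228).

```bash
cat > m.py <<'E'
from h import *
c=load('top0.png'); im=c['pixels']; hsv=cv2.cvtColor(im,cv2.COLOR_RGB2HSV)
def comps(roi,mask):
    x0,y0,x1,y1=roi; m=np.zeros(mask.shape,np.uint8); m[y0:y1,x0:x1]=mask[y0:y1,x0:x1]*255
    cs,_=cv2.findContours(m,cv2.RETR_EXTERNAL,cv2.CHAIN_APPROX_NONE); return max(cs,key=cv2.contourArea)
def rect(cn,z):
    P=np.array([ray(c,u,v,z) for u,v in cn[:,0,:]],np.float32)*1000
    (x,y),(w,h),a=cv2.minAreaRect(P); return np.round([x,y,w,h,a],1)
white=(hsv[...,1]<45)&(hsv[...,2]>130)
for n,roi,z,m in [('disc',(243,214,274,243),.012,white),('small',(204,224,224,241),.012,white),
  ('lid',(325,224,366,272),.145,hsv[...,2]>120),('tray',(165,258,245,325),.02,hsv[...,1]<45),
  ('housing',(300,190,460,303),.1,hsv[...,1]<45),('tab',(400,228,424,262),.138,hsv[...,2]<55)]:
    cn=comps(roi,m); print(n,cv2.boundingRect(cn),rect(cn,z))
ch=comps((308,208,379,285),hsv[...,2]<70); print('chamber',cv2.boundingRect(ch),rect(ch,.1))
print(ray(c,297,175,0))
a=cv2.resize(im[195:325,160:460],None,fx=2.6,fy=2.6,interpolation=cv2.INTER_CUBIC)
cv2.imwrite('pics/crop1.png',a[:,:,::-1])
E
python3 m.py
```

```text
disc (243, 214, 31, 29) [635.7 175.5  74.5  80.3   1.2]
small (204, 224, 20, 17) [622.5 293.   42.6  51.2   1.2]
lid (333, 230, 28, 35) [580.8 -55.3  75.1  41.5  25.4]
tray (165, 258, 80, 67) [467.  309.4 171.8 209.7   1.4]
housing (300, 190, 160, 113) [ 588.4 -138.5  278.1  395.1    1.1]
tab (408, 236, 6, 20) [ 587.2 -209.4   46.1   11.3    5.3]
chamber (314, 217, 60, 59) [585.9 -49.7 143.9 146.    1.2]
[0.78216634 0.0767592 ]
```

View pics/crop1.png

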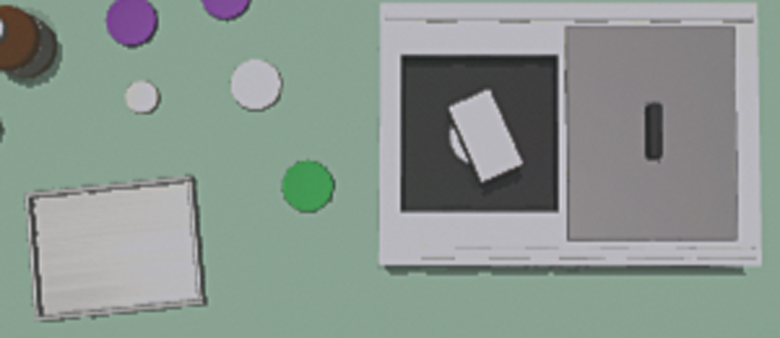

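The crop shows the large white disc at about (258,227) full-frame and the box turned on the stage. The bench leaked into some of the masks, so I'll use green minus red instead.

```bash
cat >> m.py <<'E'
print('---')
i=im.astype(int); nb=(i[...,1]-i[...,0]<12)
for n,roi,z,m in [('disc',(243,214,274,243),.012,nb&white),('small',(204,224,224,241),.012,nb&white),('tray',(165,258,245,325),.02,nb),('housing',(300,190,460,303),.1,nb&(hsv[...,2]>70))]:
    cn=comps(roi,m); print(n,cv2.boundingRect(cn),rect(cn,z), cv2.minEnclosingCircle(cn))
E
python3 m.py | sed '1,/---/d'
python3 - <<'E'
from h import *
c=load('top0.png');hs=load('side0.png');i=hs['pixels'].astype(int)
m=((i.max(2)-i.min(2)<60)&(i[...,0]>i[...,1])).astype(np.uint8)
m2=np.zeros_like(m);m2[312:340,250:290]=m[312:340,250:290]
cs,_=cv2.findContours(m2,0,1);cn=max(cs,key=cv2.contourArea);M=cv2.moments(cn);u,v=M['m10']/M['m00'],M['m01']/M['m00']
print('side disc',cv2.boundingRect(cn),ray(hs,u,v,.009))
o=sensors.get_obs();print(rot(o['orientation']).round(3).tolist())
E
```

```text
disc (249, 218, 19, 19) [638.3 175.5  48.   47.7   1.8] ((257.7962951660156, 227.20370483398438), 9.715002059936523)
small (208, 226, 13, 12) [623.8 291.7  29.3  31.9   1.2] ((213.625, 231.5), 6.453054904937744)
tray (170, 262, 69, 57) [469.1 311.  130.5 173.4   7.2] ((203.5, 290.0), 40.73399353027344)
housing (306, 196, 147, 103) [ 585.9 -136.   252.7  359.8    1.2] ((379.0, 246.0), 88.48173522949219)
side disc (258, 316, 22, 20) [0.63905339 0.1766703 ]
[[0.957, 0.292, -0.0], [0.292, -0.957, 0.001], [-0.0, -0.001, -1.0]]
```

Request:
{"fn": "step_arm", "kwargs": {
  "series": [
    [1,[0,0,0],-0.147],
    [1,[0.04,-0.021,0],0],
    [1,[0.04,-0.021,0],0],
    [1,[0.04,-0.021,0],0],
    [1,[0.04,-0.021,0],0],
    [1,[0.04,-0.021,0],0],
    [1,[0.04,-0.021,0],0],
    [1,[0.04,-0.021,0],0],
    [1,[0.04,-0.021,0],0],
    [1,[0.04,-0.021,0],0]
  ]
}}

```text
t: 1.35
tcp_pos: [0.4271, -0.2715, 0.2311]
orientation: [-0.0, 0.976, 0.22, -0.0]
contact_force: [1.0, 0.1, -0.4]
width: 0.997
grasp_force: 0.0
```

```bash
cat > go.py <<'E'
import sys; from h import *
# go.py x y z [yaw_deg of tool x]: remaining shift in tool axes
o=sensors.get_obs(); r=rot(o['orientation']); t=np.array([float(a) for a in sys.argv[1:4]])
print('shift',(r.T@(t-o['tcp_pos'])).round(4),'pos',o['tcp_pos'].round(4),'yaw',np.degrees(np.arctan2(r[1,0],r[0,0])).round(2),'tilt',r[2].round(3),'F',o['contact_force'].round(1),'w',round(o['width'],3),'g',round(o['grasp_force'],1),'t',round(o['t'],2),'q',o['q'].round(2))
E
python3 go.py .581 -.055 .231
```

```text
shift [ 2.318e-01 -1.297e-01  1.000e-04] pos [ 0.4271 -0.2715  0.2311] yaw 25.37 tilt [-0. -0. -1.] F [ 1.   0.1 -0.4] w 0.997 g 0.0 t 1.35 q [ 0.73  0.22 -0.26  1.9   0.06  1.04 -0.68]
```

Request:
{"fn": "step_arm", "kwargs": {
  "series": [
    [1,[0.0386,-0.0216,0],0],
    [1,[0.0386,-0.0216,0],0],
    [1,[0.0386,-0.0216,0],0],
    [1,[0.0386,-0.0216,0],0],
    [1,[0.0386,-0.0216,0],0],
    [1,[0.0388,-0.0217,0],0],
    [1,[0,0,0.02],0],
    [1,[0,0,0.02],0],
    [1,[0,0,0],0]
  ]
}}

```text
t: 2.48
tcp_pos: [0.5795, -0.0562, 0.1899]
orientation: [-0.001, 0.976, 0.22, -0.001]
contact_force: [-0.6, -0.3, 0.5]
width: 1.004
grasp_force: 0.0
```

```bash
python3 go.py .581 -.055 .108
python3 - <<'E'
from h import *
a=snap('side','s1.png')['pixels'][170:290,230:400]; b=snap('top','t1.png')['pixels'][190:310,290:460]
cv2.imwrite('pics/c2.png',np.hstack([cv2.resize(x,None,fx=2.3,fy=3,interpolation=2) for x in(a,b)])[:,:,::-1])
E
```

```text
shift [ 0.0021 -0.0003  0.0819] pos [ 0.5795 -0.0562  0.1899] yaw 25.38 tilt [-0.002 -0.002 -1.   ] F [-0.6 -0.3  0.5] w 1.004 g 0.0 t 2.48 q [ 0.34  0.41 -0.38  1.75  0.17  1.02 -1.23]
```

View pics/c2.png

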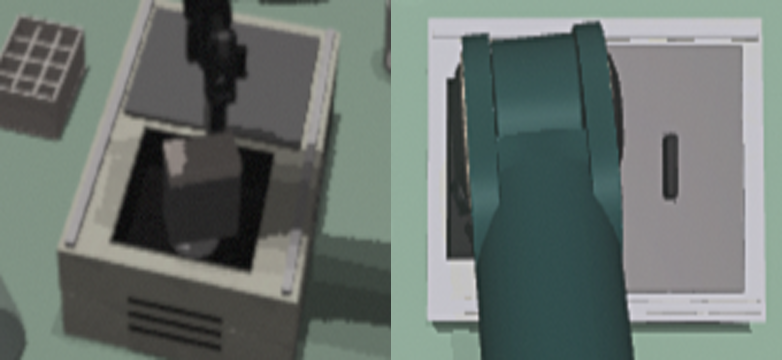

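The side crop shows the open fingers above the box, at about full-frame (325,207). I'll check that against the projection before descending.

Run:
```python
from h import *
c=load('s1.png')
d=np.array([.429,-.903,0])*.0425; p=np.array([.5795,-.0562,.203])
print(proj(c,p),proj(c,p+d),proj(c,p-d),'box top',proj(c,[.581,-.055,.145]))
```

```text
(np.float64(319.35771860594), np.float64(201.60037322422906)) (np.float64(315.56909468154464), np.float64(190.73644727691263)) (np.float64(323.34766531698244), np.float64(213.0415947514941)) box top (np.float64(317.9527467389711), np.float64(220.65577297450116))
```

Request:
{"fn": "step_arm", "kwargs": {
  "series": [
    [1,[0.001,0,0.02],0],
    [1,[0.001,0,0.02],0],
    [1,[0,0,0.02],0],
    [1,[0,0,0.02],0],
    [1,[0,0,0],0],
    [0,[0,0,0],0],
    [0,[0,0,0],0],
    [0,[0,0,0],0],
    [0,[0,0,0],0],
    [0,[0,0,0],0]
  ]
}}

```text
t: 3.82
tcp_pos: [0.5825, -0.0554, 0.1121]
orientation: [0.0, 0.976, 0.22, 0.0]
contact_force: [-1.5, -0.4, 5.2]
width: 0.478
grasp_force: 60.2
```

```bash
python3 go.py .469 .311 .22
```

```text
shift [ 0.0545 -0.3797 -0.1081] pos [ 0.5825 -0.0554  0.1121] yaw 25.37 tilt [ 0.001  0.001 -1.   ] F [-1.5 -0.4  5.2] w 0.478 g 60.2 t 3.83 q [ 0.32  0.51 -0.36  1.81  0.23  0.86 -1.27]
```

Request:
{"fn": "step_arm", "kwargs": {
  "series": [
    [0,[0,0,-0.01],0],
    [0,[0,0,-0.02],0],
    [0,[0,0,-0.03],0],
    [0,[0,0,-0.03],0],
    [0,[0,0,-0.02],0],
    [0,[0,0,0],0]
  ]
}}

```text
t: 4.58
tcp_pos: [0.5828, -0.0555, 0.2231]
orientation: [0.001, 0.976, 0.22, 0.001]
contact_force: [0.8, 0.6, -1.4]
width: 0.484
grasp_force: 60.9
```

```bash
python3 go.py .469 .311 .22
python3 - <<'E'
from h import *
a=snap('side','s2.png')['pixels'][140:290,230:400]
cv2.imwrite('pics/c3.png',cv2.resize(a,None,fx=3,fy=3,interpolation=2)[:,:,::-1])
E
```

```text
shift [ 0.0542 -0.3799  0.0026] pos [ 0.5828 -0.0555  0.2231] yaw 25.37 tilt [ 0.002  0.002 -1.   ] F [ 0.8  0.6 -1.4] w 0.484 g 60.9 t 4.58 q [ 0.35  0.38 -0.39  1.72  0.16  1.08 -1.22]
```

View pics/c3.png

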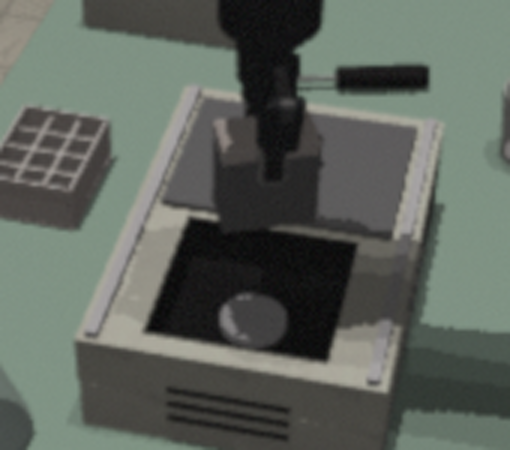

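The box hangs upright in the fingers. The stage is exposed at about full-frame (314,247).

Request:
{"fn": "step_arm", "kwargs": {
  "series": [
    [0,[0.003,-0.02,0],0],
    [0,[0.006,-0.04,0],0],
    [0,[0.006,-0.04,0],0],
    [0,[0.006,-0.04,0],0],
    [0,[0.006,-0.04,0],0],
    [0,[0.006,-0.04,0],0],
    [0,[0.006,-0.04,0],0],
    [0,[0.006,-0.04,0],0],
    [0,[0.006,-0.04,0],0],
    [0,[0.003,-0.04,0],0]
  ]
}}

```text
t: 5.88
tcp_pos: [0.4665, 0.3128, 0.2205]
orientation: [-0.0, 0.975, 0.22, -0.001]
contact_force: [0.2, 0.1, -2.3]
width: 0.489
grasp_force: 60.9
```

```bash
python3 go.py .469 .311 .0525
python3 - <<'E'
from h import *
c=load('s2.png'); im=c['pixels'].astype(int)
m=np.zeros((480,640),np.uint8); m[232:262,295:333]=(im[232:262,295:333].max(2)>42)*255
cs,_=cv2.findContours(m,0,1); cs=sorted(cs,key=cv2.contourArea)[-2:]
for k in cs: (u,v),s,a=cv2.minAreaRect(k); print(cv2.boundingRect(k),ray(c,u,v,.065))
# visible blob = top face + front side; print extremes
print(ray(c,314.3,244,.065), proj(c,[.584,-.051,.065]),proj(c,[.584,-.023,.065]),proj(c,[.584,-.023,.055]))
t=snap('top','t3.png')
E
```

```text
shift [0.0017 0.0027 0.168 ] pos [0.4665 0.3128 0.2205] yaw 25.42 tilt [-0.001 -0.    -1.   ] F [ 0.2  0.1 -2.3] w 0.489 g 60.9 t 5.88 q [-0.2   0.36 -0.55  1.77  0.21  1.07 -1.96]
(295, 237, 38, 25) [ 0.58618119 -0.03776582]
[ 0.58849658 -0.05598531] (np.float64(315.5770354524596), np.float64(245.62765156435867)) (np.float64(312.95868060178816), np.float64(253.15343668821666)) (np.float64(312.8775709030363), np.float64(256.0354102649122))
```

Request:
{"fn": "step_arm", "kwargs": {
  "series": [
    [0,[0,0,0.03],0],
    [0,[0,0,0.03],0],
    [0,[0,0,0.03],0],
    [0,[0,0,0.03],0],
    [0,[0,0,0.025],0],
    [0,[0,0,0.01],0],
    [0,[0,0,0.008],0],
    [0,[0,0,0],0],
    [0,[0,0,0],0]
  ]
}}

```text
t: 7.05
tcp_pos: [0.4684, 0.3113, 0.059]
orientation: [-0.0, 0.976, 0.22, 0.0]
contact_force: [-0.2, -0.2, -1.5]
width: 0.482
grasp_force: 61.0
```

```bash
python3 go.py .469 .311 .0521
```

```text
shift [0.0004 0.0005 0.0069] pos [0.4684 0.3113 0.059 ] yaw 25.37 tilt [ 0.001 -0.    -1.   ] F [-0.2 -0.2 -1.5] w 0.482 g 61.0 t 7.05 q [-0.27  0.58 -0.47  1.88  0.36  0.76 -2.07]
```

Request:
{"fn": "step_arm", "kwargs": {
  "series": [
    [0,[0,0,0.003],0],
    [0,[0,0,0.002],0],
    [0,[0,0,0.002],0],
    [0,[0,0,0],0],
    [0,[0,0,0],0]
  ]
}}

```text
t: 7.68
tcp_pos: [0.4682, 0.3112, 0.052]
orientation: [0.0, 0.976, 0.22, 0.0]
contact_force: [-4.7, -3.4, 15.1]
width: 0.484
grasp_force: 63.0
```

```bash
python3 go.py .469 .311 .0521
```

```text
shift [ 0.0006  0.0005 -0.0001] pos [0.4682 0.3112 0.052 ] yaw 25.37 tilt [ 0.  0. -1.] F [-4.7 -3.4 15.1] w 0.484 g 63.0 t 7.67 q [-0.28  0.59 -0.46  1.89  0.37  0.75 -2.08]
```

Request:
{"fn": "step_arm", "kwargs": {
  "series": [
    [0.7,[0,0,0],0],
    [1,[0,0,0],0],
    [1,[0,0,0],0],
    [1,[0,0,0],0],
    [1,[0,0,-0.02],0],
    [1,[0,0,-0.03],0],
    [1,[0,0,-0.04],0],
    [1,[0,0,-0.04],0],
    [1,[0,0,0],0]
  ]
}}

```text
t: 8.8
tcp_pos: [0.4692, 0.3121, 0.1855]
orientation: [-0.001, 0.976, 0.22, 0.003]
contact_force: [-0.3, 0.2, -0.1]
width: 0.998
grasp_force: 0.0
```

```bash
python3 go.py .639 .1755 .15
python3 - <<'E'
from h import *
a=snap('side','s4.png')['pixels'][290:450,150:400]
cv2.imwrite('pics/c4.png',cv2.resize(a,None,fx=3,fy=3,interpolation=2)[:,:,::-1])
E
```

```text
shift [0.0946 0.1962 0.0359] pos [0.4692 0.3121 0.1855] yaw 25.38 tilt [ 0.006 -0.    -1.   ] F [-0.3  0.2 -0.1] w 0.998 g 0.0 t 8.8 q [-0.21  0.4  -0.54  1.8   0.25  0.99 -1.98]
```

View pics/c4.png

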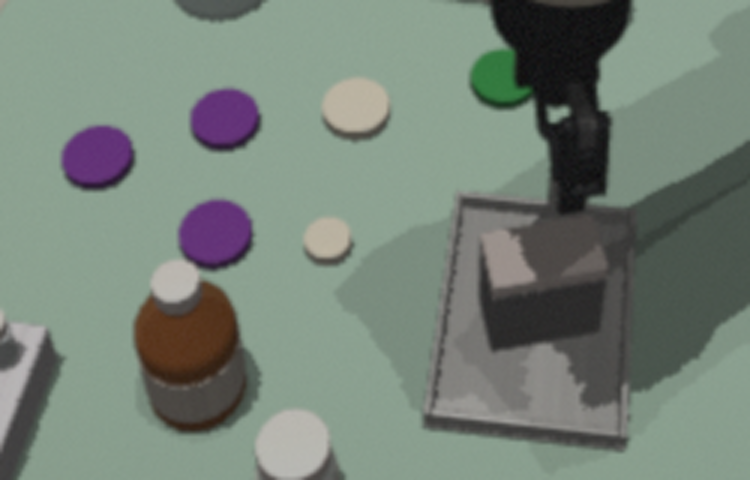

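The box stands in the tray and is released. I'll turn the tool to align with the meter, and measure the tip height at disc width with a touch on free bench.

Request:
{"fn": "step_arm", "kwargs": {
  "series": [
    [0.61,[0,0,0],0.14],
    [0.61,[0,0,0],0.14],
    [0.61,[0,0,0],0.142],
    [0.61,[0.035,0.03,0],0],
    [0.61,[0.035,0.03,0],0],
    [0.61,[0.034,0.029,0],0],
    [0.61,[0,0,0.05],0],
    [0.61,[0,0,0.05],0],
    [0.61,[0,0,0.04],0],
    [0.61,[0,0,0],0]
  ]
}}

```text
t: 10.1
tcp_pos: [0.5719, 0.2235, 0.0386]
orientation: [0.001, 1.0, 0.011, -0.003]
contact_force: [0.1, 0.0, 0.8]
width: 0.608
grasp_force: 0.0
```

```bash
python3 go.py .575 .225 .02
```

```text
shift [ 0.0033 -0.0015  0.0186] pos [0.5719 0.2235 0.0386] yaw 1.21 tilt [-0.006  0.002 -1.   ] F [0.1 0.  0.8] w 0.608 g 0.0 t 10.1 q [-0.16  0.66 -0.35  1.76  0.3   0.78 -2.21]
```

Request:
{"fn": "step_arm", "kwargs": {
  "series": [
    [0.61,[0,0,0.02],0],
    [0.61,[0,0,0.01],0],
    [0.61,[0,0,0.004],0],
    [0.61,[0,0,0],0]
  ]
}}

```text
t: 10.6
tcp_pos: [0.5741, 0.2243, 0.0075]
orientation: [-0.0, 1.0, 0.01, 0.0]
contact_force: [0.3, -0.2, -0.6]
width: 0.61
grasp_force: 0.0
```

Request:
{"fn": "step_arm", "kwargs": {
  "series": [
    [0.61,[0,0,0.003],0],
    [0.61,[0,0,0],0]
  ]
}}

```text
t: 10.85
tcp_pos: [0.574, 0.2242, 0.0044]
orientation: [-0.0, 1.0, 0.01, 0.0]
contact_force: [0.3, 0.1, -0.4]
width: 0.61
grasp_force: 0.0
```

Request:
{"fn": "step_arm", "kwargs": {
  "series": [
    [0.61,[0,0,0.002],0],
    [0.61,[0,0,0],0]
  ]
}}

```text
t: 11.1
tcp_pos: [0.5739, 0.2242, 0.0022]
orientation: [-0.0, 1.0, 0.01, -0.0]
contact_force: [0.3, -0.1, 0.1]
width: 0.608
grasp_force: 0.0
```

Request:
{"fn": "step_arm", "kwargs": {
  "series": [
    [0.61,[0,0,0.002],0],
    [0.61,[0,0,0],0]
  ]
}}

```text
t: 11.35
tcp_pos: [0.5739, 0.2242, 0.0001]
orientation: [0.0, 1.0, 0.01, -0.0]
contact_force: [-0.4, -0.3, 0.4]
width: 0.608
grasp_force: 0.0
```

Request:
{"fn": "step_arm", "kwargs": {
  "series": [
    [0.61,[0,0,0.002],0],
    [0.61,[0,0,0],0]
  ]
}}

```text
t: 11.6
tcp_pos: [0.5738, 0.2242, -0.0019]
orientation: [0.0, 1.0, 0.01, -0.0]
contact_force: [-0.5, -0.2, 0.0]
width: 0.615
grasp_force: 0.0
```

Request:
{"fn": "step_arm", "kwargs": {
  "series": [
    [0.61,[0,0,0.0015],0],
    [0.61,[0,0,0],0]
  ]
}}

```text
t: 11.85
tcp_pos: [0.574, 0.2243, -0.0033]
orientation: [-0.0, 1.0, 0.01, -0.0]
contact_force: [0.1, 0.3, 0.6]
width: 0.61
grasp_force: 0.0
```

Request:
{"fn": "step_arm", "kwargs": {
  "series": [
    [0.61,[0,0,0.0015],0],
    [0.61,[0,0,0],0]
  ]
}}

```text
t: 12.1
tcp_pos: [0.5741, 0.2243, -0.0034]
orientation: [0.0, 1.0, 0.01, 0.0]
contact_force: [-10.4, -5.0, 26.6]
width: 0.607
grasp_force: 13.0
```

Request:
{"fn": "step_arm", "kwargs": {
  "series": [
    [0.61,[0,0,0.0015],0],
    [0.61,[0,0,0],0]
  ]
}}

```text
t: 12.35
tcp_pos: [0.5741, 0.2244, -0.0036]
orientation: [0.0, 1.0, 0.01, 0.0]
contact_force: [-18.3, -9.6, 52.3]
width: 0.607
grasp_force: 26.2
```

Request:
{"fn": "step_arm", "kwargs": {
  "series": [
    [0.61,[0,0,-0.0163],0],
    [0.61,[0,0,-0.04],0],
    [0.85,[0.033,0.025,0],0],
    [0.85,[0.032,0.024,0],0],
    [0.85,[0,0,0],0]
  ]
}}

```text
t: 12.98
tcp_pos: [0.6421, 0.1736, 0.05]
orientation: [0.0, 1.0, 0.008, 0.0]
contact_force: [-0.4, 0.4, -0.2]
width: 0.849
grasp_force: 0.0
```

```bash
python3 go.py .639 .176 .001
```

```text
shift [-0.0031 -0.0025  0.049 ] pos [0.6421 0.1736 0.05  ] yaw 0.96 tilt [ 0.001  0.001 -1.   ] F [-0.4  0.4 -0.2] w 0.849 g 0.0 t 12.97 q [-0.07  0.72 -0.34  1.62  0.3   0.86 -2.09]
```

Request:
{"fn": "step_arm", "kwargs": {
  "series": [
    [0.85,[-0.003,-0.0025,0.02],0],
    [0.85,[0,0,0.02],0],
    [0.85,[0,0,0.009],0],
    [0.85,[0,0,0],0]
  ]
}}

```text
t: 13.48
tcp_pos: [0.6362, 0.1792, 0.0001]
orientation: [0.0, 1.0, 0.011, -0.001]
contact_force: [0.3, -0.4, -0.7]
width: 0.85
grasp_force: 0.0
```

```bash
python3 go.py .639 .176 .001
```

```text
shift [ 0.0027  0.0033 -0.0009] pos [6.362e-01 1.792e-01 1.000e-04] yaw 1.22 tilt [-0.002  0.    -1.   ] F [ 0.3 -0.4 -0.7] w 0.85 g 0.0 t 13.47 q [-0.09  0.78 -0.32  1.64  0.32  0.78 -2.11]
```

Request:
{"fn": "step_arm", "kwargs": {
  "series": [
    [0.85,[0.0027,0.0033,-0.0009],0],
    [0.85,[0,0,0],0],
    [0.7,[0,0,0],0],
    [0.6,[0,0,0],0],
    [0.4,[0,0,0],0],
    [0.4,[0,0,0],0],
    [0.4,[0,0,0],0]
  ]
}}

```text
t: 14.35
tcp_pos: [0.6398, 0.1758, 0.0029]
orientation: [0.0, 1.0, 0.01, 0.0]
contact_force: [-5.0, -2.8, 12.9]
width: 0.576
grasp_force: 59.6
```

```bash
python3 go.py .639 .176 .001
```

```text
shift [-0.0008 -0.0002  0.0019] pos [0.6398 0.1758 0.0029] yaw 1.19 tilt [ 0.  0. -1.] F [-5.  -2.8 12.9] w 0.576 g 59.6 t 14.35 q [-0.09  0.78 -0.33  1.63  0.32  0.79 -2.1 ]
```

Request:
{"fn": "step_arm", "kwargs": {
  "series": [
    [0.4,[0,0,-0.005],0],
    [0.4,[0,0,-0.01],0],
    [0.4,[0,0,-0.02],0],
    [0.4,[0,0,-0.03],0],
    [0.4,[0,0,-0.04],0],
    [0.4,[0,0,-0.04],0],
    [0.4,[0,0,-0.015],0],
    [0.4,[0,0,0],0]
  ]
}}

```text
t: 15.35
tcp_pos: [0.64, 0.1758, 0.1633]
orientation: [-0.0, 1.0, 0.01, 0.001]
contact_force: [-0.2, -0.0, -0.7]
width: 0.571
grasp_force: 62.0
```

```bash
python3 go.py .584 -.051 .16
python3 - <<'E'
from h import *
c=snap('side','s5.png');u,v=map(int,proj(c,[.639,.176,.16])); print(u,v)
a=c['pixels'][v-60:v+60,u-80:u+80]
cv2.imwrite('pics/c5.png',cv2.resize(a,None,fx=4,fy=4,interpolation=2)[:,:,::-1])
E
```

```text
shift [-0.0607  0.2256  0.0031] pos [0.64   0.1758 0.1633] yaw 1.19 tilt [ 0.002 -0.    -1.   ] F [-0.2 -0.  -0.7] w 0.571 g 62.0 t 15.35 q [-0.04  0.58 -0.39  1.56  0.24  1.05 -2.04]
265 280
```

View pics/c5.png

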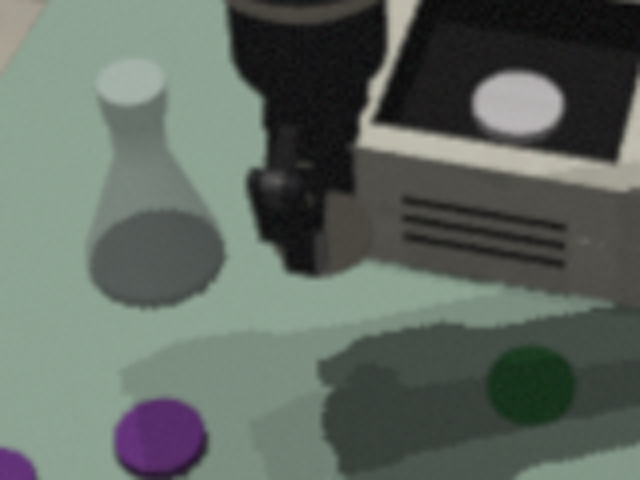

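The crop shows the disc held, with its right part visible past the near finger at crop (345,235). I'll compare it with the disc outline expected if it's flat and centred.

Run:
```python
from h import *
c=load('s5.png'); im=c['pixels'].copy()
u,v=265,280
a=cv2.resize(im[v-60:v+60,u-80:u+80],None,fx=5,fy=5,interpolation=2)
th=np.linspace(0,2*np.pi,60)
for z,col in((.1604,(255,0,0)),(.1724,(255,255,0))):
    P=np.array([proj(c,[.64+.026*np.cos(t),.1758+.026*np.sin(t),z]) for t in th])
    P=((P-[u-80,v-60]+.5)*5).astype(int); cv2.polylines(a,[P],True,col,1)
a=np.clip(a[150:500,150:600].astype(float)*1.3+15,0,255).astype(np.uint8); a=cv2.resize(a,None,fx=1.6,fy=1.6)
cv2.imwrite('pics/c6.png',a[:,:,::-1])
t=snap('top','t5.png')
```

```text
(no output)
```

View pics/c6.png

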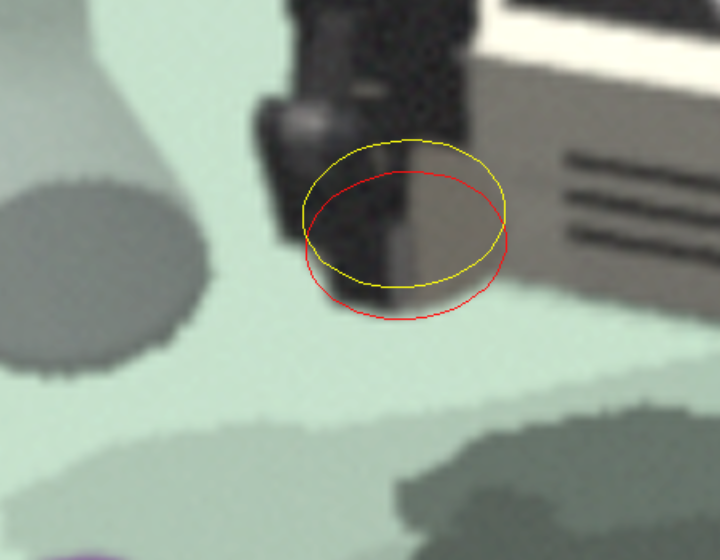

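The disc is flat and centred in the grip, agreeing with the expected outline to about 2 mm. Next is the now-exposed stage.

```bash
python3 - <<'E'
from h import *
def fit(f,roi,th):
    c=load(f); im=c['pixels'].astype(int).min(2); x0,y0,x1,y1=roi
    m=np.zeros(im.shape,np.uint8); m[y0:y1,x0:x1]=(im[y0:y1,x0:x1]>th)*255
    cs,_=cv2.findContours(m,0,cv2.CHAIN_APPROX_NONE); k=max(cs,key=cv2.contourArea)
    P=np.array([ray(c,*p,.065) for p in k[:,0]],np.float32)*1000
    print(f,cv2.boundingRect(k),cv2.minEnclosingCircle(P),P.min(0),P.max(0))
for th in(90,120): fit('t5.png',(325,225,366,270),th); fit('t3.png',(325,225,366,270),th)
for th in(100,140): fit('s5.png',(299,234,332,258),th)
E
python3 go.py .584 -.051 .16
```

```text
t5.png (333, 236, 23, 23) ((586.780517578125, -50.56587600708008), 29.37432861328125) [557.93695 -79.46211] [614.17566  -23.447142]
t3.png (333, 236, 23, 23) ((586.83349609375, -50.21535110473633), 29.506885528564453) [557.8808  -79.46211] [614.17566  -23.447142]
t5.png (333, 236, 22, 23) ((586.5535278320312, -50.52054977416992), 28.57532501220703) [557.9931  -77.02544] [614.0665   -23.556072]
t3.png (333, 236, 22, 23) ((586.5535278320312, -50.52054977416992), 28.57532501220703) [557.9931  -77.02544] [614.0665   -23.556072]
s5.png (303, 238, 23, 16) ((587.9149169921875, -51.089664459228516), 29.268455505371094) [559.98694 -80.16632] [616.0394   -22.291975]
s5.png (304, 239, 21, 14) ((587.8865356445312, -50.77943420410156), 27.036361694335938) [561.6174  -76.49509] [614.5168  -25.10764]
shift [-0.0599  0.2253  0.0012] pos [0.6392 0.1755 0.1611] yaw 1.19 tilt [-0.001  0.    -1.   ] F [ 0.7  0.  -1.6] w 0.569 g 62.0 t 15.45 q [-0.04  0.58 -0.39  1.56  0.24  1.05 -2.04]
```

Request:
{"fn": "step_arm", "kwargs": {
  "series": [
    [0.4,[-0.0041,0.016,0],0],
    [0.4,[-0.0081,0.0322,0],0],
    [0.4,[-0.0081,0.0322,0],0],
    [0.4,[-0.0081,0.0322,0],0],
    [0.4,[-0.0081,0.0322,0],0],
    [0.4,[-0.0081,0.0322,0],0],
    [0.4,[-0.0081,0.0322,0],0],
    [0.4,[-0.004,0.016,0],0],
    [0.4,[0,0,0],0],
    [0.4,[0,0,0],0]
  ]
}}

```text
t: 16.7
tcp_pos: [0.5877, -0.0493, 0.1618]
orientation: [-0.0, 1.0, 0.011, -0.0]
contact_force: [-1.0, 0.0, -0.7]
width: 0.572
grasp_force: 62.0
```

```bash
python3 go.py .5875 -.0505 .0679
```

```text
shift [-0.0002  0.0012  0.0939] pos [ 0.5877 -0.0493  0.1618] yaw 1.26 tilt [-0.    -0.001 -1.   ] F [-1.   0.  -0.7] w 0.572 g 62.0 t 16.7 q [ 0.31  0.45 -0.36  1.76  0.19  0.96 -1.67]
```

Request:
{"fn": "step_arm", "kwargs": {
  "series": [
    [0.4,[0,0.0012,0.02],0],
    [0.4,[0,0,0.025],0],
    [0.4,[0,0,0.025],0],
    [0.4,[0,0,0.012],0],
    [0.4,[0,0,0.005],0],
    [0.4,[0,0,0],0],
    [0.4,[0,0,0],0]
  ]
}}

```text
t: 17.58
tcp_pos: [0.5882, -0.0517, 0.0757]
orientation: [0.0, 1.0, 0.01, 0.001]
contact_force: [0.2, -0.2, -0.7]
width: 0.569
grasp_force: 62.0
```

```bash
python3 go.py .5875 -.0505 .0679
```

```text
shift [-0.0006 -0.0012  0.0078] pos [ 0.5882 -0.0517  0.0757] yaw 1.19 tilt [ 0.001  0.    -1.   ] F [ 0.2 -0.2 -0.7] w 0.569 g 62.0 t 17.57 q [ 0.29  0.57 -0.33  1.81  0.24  0.8  -1.71]
```

Request:
{"fn": "step_arm", "kwargs": {
  "series": [
    [0.4,[-0.0006,-0.0012,0.004],0],
    [0.4,[0,0,0.002],0],
    [0.4,[0,0,0],0],
    [0.4,[0,0,0],0]
  ]
}}

```text
t: 18.08
tcp_pos: [0.5871, -0.0506, 0.069]
orientation: [-0.0, 1.0, 0.01, -0.0]
contact_force: [-0.5, -0.4, 0.4]
width: 0.568
grasp_force: 62.0
```

Request:
{"fn": "step_arm", "kwargs": {
  "series": [
    [0.4,[0,0,0.0015],0],
    [0.4,[0,0,0],0],
    [0.4,[0,0,0],0]
  ]
}}

```text
t: 18.45
tcp_pos: [0.5873, -0.0506, 0.0679]
orientation: [0.0, 1.0, 0.01, 0.0]
contact_force: [-2.4, 0.1, 7.3]
width: 0.565
grasp_force: 63.2
```

Request:
{"fn": "step_arm", "kwargs": {
  "series": [
    [0.6,[0,0,0],0],
    [0.7,[0,0,0],0],
    [0.85,[0,0,0],0],
    [0.85,[0,0,0],0],
    [0.85,[0,0,-0.02],0],
    [0.85,[0,0,-0.04],0],
    [0.85,[0,0,-0.04],0],
    [0.85,[0,0,-0.03],0],
    [0.6,[0,0,0],0],
    [0.3,[0,0,0],0]
  ]
}}

```text
t: 19.7
tcp_pos: [0.5869, -0.0506, 0.1978]
orientation: [0.0, 1.0, 0.01, 0.0]
contact_force: [-0.2, 0.6, 0.1]
width: 0.433
grasp_force: 0.0
```

```bash
python3 go.py .5845 -.25 .2
```

```text
shift [-0.0065  0.1993 -0.0022] pos [ 0.5869 -0.0506  0.1978] yaw 1.19 tilt [ 0.  0. -1.] F [-0.2  0.6  0.1] w 0.433 g 0.0 t 19.7 q [ 0.33  0.41 -0.37  1.73  0.17  1.03 -1.66]
```

Request:
{"fn": "step_arm", "kwargs": {
  "series": [
    [0,[0,0.035,0],0],
    [0,[0,0.035,0],0],
    [0,[0,0.035,0],0],
    [0,[0,0.035,0],0],
    [0,[0,0.035,0],0],
    [0,[0,0.035,0],0],
    [0,[0,0,0],0]
  ]
}}

```text
t: 20.58
tcp_pos: [0.5903, -0.2634, 0.1962]
orientation: [-0.0, 1.0, 0.008, -0.001]
contact_force: [0.1, 0.3, 0.1]
width: -0.0
grasp_force: 0.0
```

```bash
python3 go.py .589 -.26 .118
python3 - <<'E'
from h import *
t=snap('top','t6.png'); s=snap('side','s6.png')
for f,roi in(('t6.png',(325,225,366,270)),('s6.png',(296,225,335,258))):
    c=load(f); im=c['pixels'].astype(int).min(2); x0,y0,x1,y1=roi
    m=np.zeros(im.shape,np.uint8); m[y0:y1,x0:x1]=(im[y0:y1,x0:x1]>100)*255
    cs,_=cv2.findContours(m,0,cv2.CHAIN_APPROX_NONE); k=max(cs,key=cv2.contourArea)
    P=np.array([ray(c,*p,.077) for p in k[:,0]],np.float32)*1000
    print(f,cv2.boundingRect(k),cv2.minEnclosingCircle(P))
a=t['pixels'][205:285,305:425]; b=s['pixels'][190:270,250:370]
cv2.imwrite('pics/c7.png',cv2.resize(np.hstack([a,b]),None,fx=3.3,fy=3.3,interpolation=2)[:,:,::-1])
E
```

```text
shift [-0.0011 -0.0034  0.0782] pos [ 0.5903 -0.2634  0.1962] yaw 0.97 tilt [-0.002 -0.    -1.   ] F [0.1 0.3 0.1] w -0.0 g 0.0 t 20.57 q [ 0.59  0.51 -0.3   1.58  0.16  1.08 -1.31]
t6.png (333, 236, 23, 23) ((585.9783935546875, -50.67599105834961), 28.834041595458984)
s6.png (303, 236, 22, 17) ((585.87646484375, -43.30986785888672), 31.418487548828125)
```

View pics/c7.png

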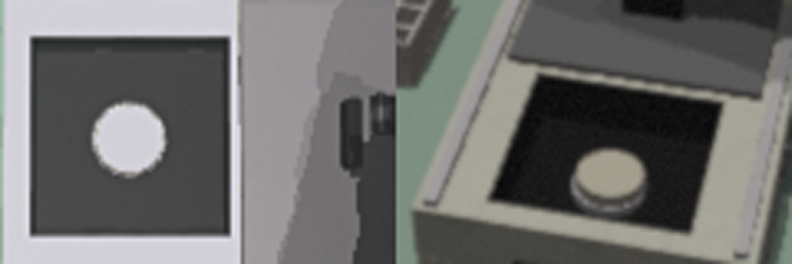

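The disc lies flat on the stage (top view: disc and stage concentric at crop (129,139)). The shut fingers are just behind the tab.

Run:
```python
from h import *
c=load('s6.png'); i=c['pixels'].astype(int); m=np.zeros((480,640),np.uint8)
m[228:258,298:333]=((i[...,0]-i[...,2]>14)&(i[...,0]>110))[228:258,298:333]*255
cs,_=cv2.findContours(m,0,cv2.CHAIN_APPROX_NONE); k=max(cs,key=cv2.contourArea)
P=np.array([ray(c,*p,.077) for p in k[:,0]],np.float32)*1000
print(cv2.boundingRect(k),cv2.minEnclosingCircle(P),P.min(0),P.max(0))
```

```text
(305, 236, 20, 14) ((587.0921630859375, -50.42817687988281), 25.565673828125) [562.42523 -75.29611] [611.74207  -25.221481]
```

Request:
{"fn": "step_arm", "kwargs": {
  "series": [
    [0,[-0.001,0,0.02],0],
    [0,[0,0,0.03],0],
    [0,[0,0,0.022],0],
    [0,[0,0,0.006],0],
    [0,[0,0,0],0]
  ]
}}

```text
t: 21.3
tcp_pos: [0.5906, -0.2598, 0.1197]
orientation: [-0.0, 1.0, 0.011, -0.0]
contact_force: [0.6, 0.8, 0.6]
width: 0.001
grasp_force: 0.0
```

Request:
{"fn": "step_arm", "kwargs": {
  "series": [
    [0,[0,-0.01,0],0],
    [0,[0,-0.015,0],0],
    [0,[0,-0.02,0],0],
    [0,[0,-0.02,0],0],
    [0,[0,-0.02,0],0],
    [0,[0,-0.02,0],0],
    [0,[0,-0.02,0],0],
    [0,[0,-0.02,0],0],
    [0,[0,-0.01,0],0],
    [0,[0,0,0],0]
  ]
}}

```text
t: 22.55
tcp_pos: [0.5871, -0.1046, 0.1193]
orientation: [-0.0, 1.0, 0.011, -0.0]
contact_force: [-0.3, 0.2, -0.3]
width: -0.0
grasp_force: 0.0
```

Request:
{"fn": "step_arm", "kwargs": {
  "series": [
    [0,[0,-0.01,0],0],
    [0,[0,-0.006,0],0],
    [0,[0,0,0],0]
  ]
}}

```text
t: 22.92
tcp_pos: [0.5868, -0.089, 0.1194]
orientation: [-0.0, 1.0, 0.011, -0.0]
contact_force: [0.1, -0.5, 0.5]
width: 0.003
grasp_force: 0.0
```

Request:
{"fn": "step_arm", "kwargs": {
  "series": [
    [0,[0,-0.005,0],0],
    [0,[0,-0.004,0],0],
    [0,[0,-0.003,0],0],
    [0,[0,0,0],0]
  ]
}}

```text
t: 23.42
tcp_pos: [0.5867, -0.0771, 0.1195]
orientation: [-0.0, 1.0, 0.011, -0.0]
contact_force: [-0.1, 0.1, -0.3]
width: -0.002
grasp_force: 0.0
```

Request:
{"fn": "step_arm", "kwargs": {
  "series": [
    [0,[0,-0.003,0],0],
    [0,[0,-0.002,0],0],
    [0,[0,0,0],0]
  ]
}}

```text
t: 23.8
tcp_pos: [0.5866, -0.0723, 0.1195]
orientation: [-0.0, 1.0, 0.011, 0.0]
contact_force: [0.4, -0.3, -0.4]
width: 0.005
grasp_force: 0.0
```

```bash
python3 go.py .587 -.07 .118
python3 - <<'E'
from h import *
s=snap('side','s7.png')
for y in(-.05,-.07): print(proj(s,[.587,y,.138]))
a=s['pixels'][150:280,230:400]
cv2.imwrite('pics/c8.png',cv2.resize(a,None,fx=4,fy=4,interpolation=2)[:,:,::-1])
E
```

```text
shift [ 0.0005 -0.0023  0.0015] pos [ 0.5866 -0.0723  0.1195] yaw 1.21 tilt [ 0. -0. -1.] F [ 0.4 -0.3 -0.4] w 0.005 g 0.0 t 23.8 q [ 0.32  0.51 -0.33  1.79  0.2   0.88 -1.64]
(np.float64(314.98723274399146), np.float64(223.73986643371347))
(np.float64(316.8858139337216), np.float64(218.5581703559863))
```

View pics/c8.png

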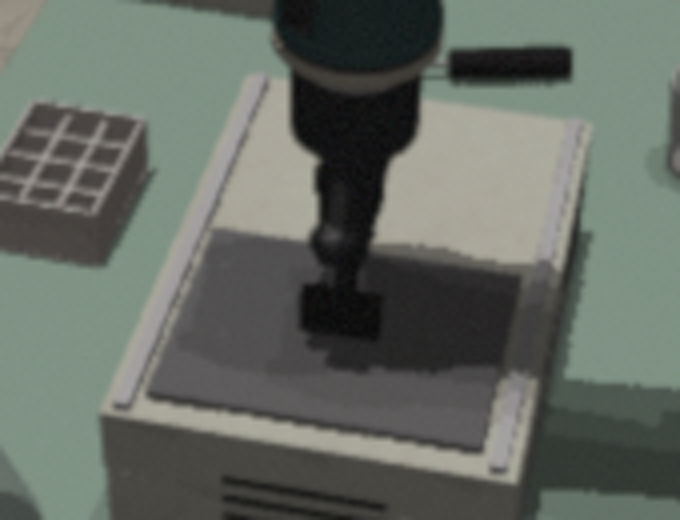

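The cover is nearly shut, with the tab at crop (340,310). I'll press on to the stop.

Request:
{"fn": "step_arm", "kwargs": {
  "series": [
    [0,[0,-0.002,0],0],
    [0,[0,-0.002,0],0],
    [0,[0,0,0],0]
  ]
}}

```text
t: 24.22
tcp_pos: [0.5865, -0.0702, 0.1195]
orientation: [0.001, 1.0, 0.01, 0.0]
contact_force: [1.4, -10.0, 0.4]
width: 0.003
grasp_force: 4.9
```

Request:
{"fn": "step_arm", "kwargs": {
  "series": [
    [0,[0,-0.002,0],0],
    [0,[0,-0.001,0],0],
    [0,[0,0,0],0]
  ]
}}

```text
t: 24.6
tcp_pos: [0.5864, -0.0699, 0.1196]
orientation: [0.002, 1.0, 0.009, 0.0]
contact_force: [2.6, -23.1, -1.2]
width: -0.0
grasp_force: 11.4
```

The stop is reached: 23 N without moving, at y = -0.070 (predicted -0.071). I'll back away and rise.

Request:
{"fn": "step_arm", "kwargs": {
  "series": [
    [0,[0,0.006,0],0],
    [0,[0,0.015,0],0],
    [0,[0,0.02,0],0],
    [0,[0,0,-0.03],0],
    [0,[0,0,-0.04],0],
    [0,[0,0.03,-0.04],0],
    [0,[0,0.04,0],0],
    [0,[0,0.04,0],0],
    [0,[0,0.04,0],0],
    [0,[0,0,0],0]
  ]
}}

```text
t: 25.85
tcp_pos: [0.5892, -0.2613, 0.229]
orientation: [0.0, 1.0, 0.008, -0.0]
contact_force: [-0.3, 0.9, 0.0]
width: 0.001
grasp_force: 0.0
```

```bash
python3 go.py .587 -.3 .25
python3 - <<'E'
from h import *
s=snap('side','s8.png'); a=s['pixels'][180:440,150:400]
cv2.imwrite('pics/c9.png',cv2.resize(a,None,fx=2.3,fy=2.3,interpolation=2)[:,:,::-1])
E
```

```text
shift [-0.0028  0.0387 -0.021 ] pos [ 0.5892 -0.2613  0.229 ] yaw 0.89 tilt [-0.001  0.001 -1.   ] F [-0.3  0.9  0. ] w 0.001 g 0.0 t 25.85 q [ 0.58  0.47 -0.29  1.56  0.14  1.14 -1.3 ]
```

View pics/c9.png

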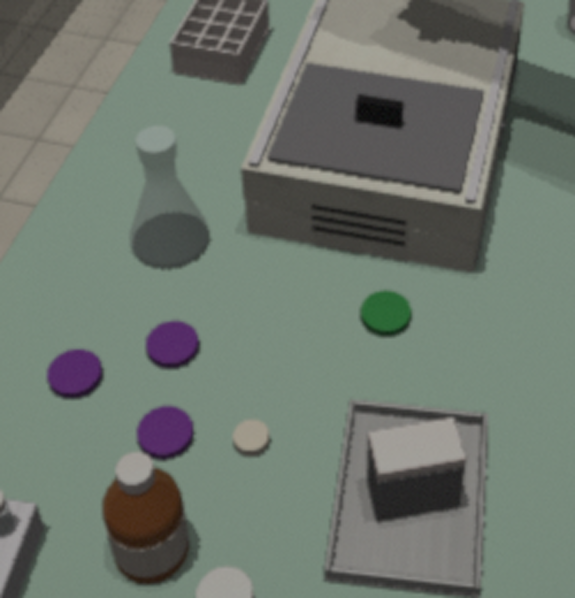

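The cover is shut (tab at crop (380,110)), the box stands in the tray at (415,470), and the other things in view (bottle, flask, small disc) haven't moved. I'm handing in.

```bash
python3 -c "
from station import robot
print(robot.hand_in())"
```

```text
the job is handed in; nothing more can be done
None
```

The job is handed in, no verdict returned: the cuvette box is upright in the tray, the larger disc was centred on the stage to about 1 mm before I shut the cover, the cover is against its stop, and the arm is clear, at about 26 s.

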